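# Clear the panel and press its clip cover home

### The job

Pick up the wooden scraper block and use it to sweep the three loose white offcuts off the grey panel into the black catch tray at the panel's far end, then stand the scraper back upright on the bench, clear of the jig. Next pick up the long ribbed clip cover, line it up between the panel's two snap arms and press it straight down until it snaps in and lies flat on the panel. Finish while still holding the cover and firmly pressing it down on the panel (a push of at least 6 N), and leave the other things on the bench where they are.

Things in the scene. Friction and masses are not known exactly. Their poses are not given: they have to be found in the camera images.
- jig: assembly jig fixed to the table: aluminium base 170 x 160 x 12 mm with the grey panel and, at its far (+x) end, a black catch tray. Origin at table level under the panel's centre; x along the sweep from panel to tray, y to the left snap arm, z up. Tray inside: x 80 (the panel's end) to 175 mm, y -77 to 77 mm, floor 4 mm and rim 22 mm above the table
- panel: flat rigid grey panel on the jig, 160 mm in x, 104 mm in y, open at both x ends; origin at the centre of its top face, 30 mm above the table, same axes as the jig. A white sprung snap arm stands at each side (y), their tops 18 mm above the panel, 92 mm clear between them
- snap_left (a point): centre of the left (+y) snap arm's round nose at rest: y = 52 mm, 11.5 mm above the panel; nose radius 6 mm, 36 mm long in x with round ends; gives outwards up to 7 mm. The cover's underside is 15 mm above the panel when it first touches the noses; pushing through takes about 8 to 14 N in all
- snap_right (a point): centre of the right (-y) snap arm's round nose, the left one mirrored: y = -52 mm. The force drops suddenly when the cover's underside is 7 mm above the panel; from there the noses draw it down and hold it on the panel with about 4 N
- cover: long clip cover, printed white, about 80 g: plate 60 mm in x, 100 mm in y, 8 mm thick, rounded at its ends y = +-50 mm; grip rib across its middle, 50 mm long in x, 16 mm wide in y, 8 to 32 mm above the underside. Origin at the underside's centre, z up. Goes on centred on the panel, its y along the panel's y, either way round. Starts on the bench, rib up
- scraper: wooden scraper block standing on its steel-shod edge: 24 mm thick in x, 80 mm wide in y, 55 mm tall; about 150 g. Origin at the underside's centre, z up. Starts standing on the bench
- chip_a: loose white offcut of printed support, L-shaped, 24 x 21 x 10 mm, 12 g; it starts somewhere on the panel between the snap arms; origin at the underside's centre
- chip_b: loose white offcut of printed support, block, 20 x 17 x 12 mm, 12 g; it starts somewhere on the panel between the snap arms; origin at the underside's centre
- chip_c: loose white offcut of printed support, T-shaped, 26 x 18 x 11 mm, 12 g; it starts somewhere on the panel between the snap arms; origin at the underside's centre
- short_cap: bystander: a printed white cap that looks like a smaller cover but is too short for the snap arms, 50 x 62 x 8 mm with a round stub 18 mm across on top, 22 mm tall overall; origin at the underside's centre
- bracket: bystander: printed white angle bracket, 50 x 35 mm foot, 40 mm tall; origin at the underside's centre
- gear: bystander: printed white gear wheel lying flat, 56 mm across, 22 mm tall at its hub; origin at the underside's centre
- spatula: bystander: flat spatula lying on the table, 280 mm long; origin under the middle of its length

How it is judged:
By the outcome, as a careful person would: the job done as asked, in the order asked, and still so for the second after the job is handed in, while the arm keeps its last pose, push and grip.
It also fails if it takes over 72 s, if anything falls off the work surface, if the arm or the gripper's body presses on something with over 40 N, if the wrist force passes 120 N, or if a joint passes its speed limit or range.

### The arm

A 6-joint arm with a two-finger parallel gripper is mounted at the origin on the work surface. World frame = base frame: x ahead of the robot, y to its left, z up, the work surface at z = 0. Lengths are in m, angles in rad, forces in N, time in s.
With the tool pointing down it reaches from about 0.4 to 0.825 m from the base axis. Payload 7 kg.
Tool frame: the origin (TCP) lies on the centre line of the jaws, within the pads' length; the fingertips stand 25 mm ahead of it and the grasp point (between the pads) lies 6 mm ahead of it; z points along the fingers, y is the line along which they close (so a half turn about z gives the same grasp; the last joint's range is limited). The gripper opens to 88 mm and grips with 3 to 60 N. Pads are 19 mm wide; open, the fingers measure 130 mm over their backs; the gripper's body (78 mm by 193 mm) begins 47 mm behind the grasp point.
Start: joints at [-0.913, 0.359, 0.012, 0, -1.224, -0.288], TCP at [0.244, -0.629, 0.252] pointing down, gripper open.
Joint ranges: [-3.07, 3.07], [-1.43, 2.12], [-1.02, 1.25], [-3.03, 1.67], [-3.05, -0], [-3.03, 3.03]. Speed limits (rad/s): [2.39, 2.39, 3.01, 3.14, 3.14, 3.14].

### API

Orientations are given as [roll, pitch, yaw] about the fixed x, y, z axes, in that order (R = Rz(yaw) Ry(pitch) Rx(roll)).
In Python, from station import readout, vision, arm gives the robot as it stands. The module is installed in compiled form; this text tells all that it offers.
- The arm moves only by the tool carry_out, never from a script. Its argument "commands" is a list of rows, each an object with "dp": the shift along the tool's x, y, z in m, a list of three; "rotation": the turn, a rotation vector about the tool's x, y, z in degrees, a list of three. In form: [{"dp": [dx, dy, dz], "rotation": [wx, wy, wz]}, ...]. A call has 1 to 8 rows; each row shifts and turns the commanded pose from where the row before left it, along the tool's axes as they then stand; what a row does not reach is not made up. A row lasts 1/8 s, in which the tool goes at most 62.5 mm and 10.7 degrees, less where a joint would pass 70% of its speed; a pose out of reach is approached as far as the arm can. A call with a gripper value outside its range is refused whole. "grip" is the finger opening in m, from 0 to 0.0876, set as the call begins (left out, the last holds). The fingers move at their own pace and stop on an object; "force" is the grip in N (left out, the last holds). Time passes only in rows, so rows that do not move let the fingers close. It gives the time, the measured TCP pose, the force, the opening and the grip force at its end, in the units of the state.
- readout.get_state(): the state, without advancing time (a new reading comes with each control period).
- vision.grab_frame(name): name is "scene" or "top"; returns (picture, depth): 384x512x3 uint8, red, green, blue; 384x512 float32, m along the optical axis (not along the pixel's ray), 0 where there is no reading.
- vision.calibration(name): a dict with "fovy" (degrees; the focal length in pixels is half the picture's height over the tangent of half this angle, whatever the lens; pixels are square), "cx", "cy" (the principal point, pixels), "origin" and "attitude" of the camera in the world. Camera axes: x right, y down, z forward; pixel columns grow to the right and rows downward; lengths in m; the calibration is good to about 2 mm. A picture is of the moment at which its call begins. calibration takes no time and is no camera call.
- arm.job_done(): hands the job in; it is judged then, once.
Trained networks look in the newest picture that a camera, given by its name, has taken for a name from the list of things; names that differ only in an ending like _2 or _b are one class to them, and where a whole thing is asked for, a point or a joint stands for the part that bears it (a point fixed in the world has none). Each returns a list of dicts, best first, with "score" (0 to 1); they miss things now and then, are a little off and sometimes report something else, mostly with a low value. They report only what shows in the picture. A call takes as long as a camera call.
- vision.trace(label, camera): "pixels" (384x512 bool, what is visible of it) and "position" ([row, column] in pixels, amid what is visible of it).
The state is a dict: "t": time; "q": joint angles; "qd": joint speeds; "joint_efforts": joint torques, N m; "eef_pos": TCP position; "ee_rot": TCP orientation; "force": force on the tool from outside, world axes, zero at the start; "moment": the same for the moment, N m; "width": finger opening in m; "gripper_force": force on a finger pad.
Only numpy, scipy, OpenCV 4.12 (cv2) and the standard library are available. Lean on these libraries where they do the work, as an engineer would, in place of code of your own. Each camera call takes 0.05 s, during which the arm holds its last target. There are 200 camera calls.

## Working session

There is one attempt and no reset: what is moved stays moved. The work goes in short steps, Python scripts to look and compute and a tool call to move; the robot and the scene stay as the last step left them, time stands still between calls to the robot, and variables do not carry over. Pictures are saved under pics/ and viewed, at most 10 in all, crops included, and the job is handed in when it is done.

Besides the shell and the picture viewer there is one more tool, called after "Request:" as name(argument=value, ...) on one line, values as JSON. carry_out: Moves the arm, as the interface text tells. Its arguments: {"type":"object","properties":{"commands":{"type":"array"},"grip":{"type":"number"},"force":{"type":"number"}},"required":["commands"]}

```bash
mkdir -p pics; cat > h.py <<'E'
import numpy as np, cv2
from station import readout, vision, arm
from scipy.spatial.transform import Rotation as R
def cloud(cam, depth):
    c=vision.calibration(cam); f=192/np.tan(np.radians(c['fovy'])/2)
    v,u=np.mgrid[0:384,0:512]
    P=np.stack([(u-c['cx'])/f*depth,(v-c['cy'])/f*depth,depth],-1)
    A=np.array(c['attitude'])
    A=A if A.shape==(3,3) else R.from_euler('xyz',A).as_matrix()
    return P@A.T+np.array(c['origin'])
def grab(cam,fn=None):
    im,d=vision.grab_frame(cam)
    if fn: cv2.imwrite('pics/'+fn,im[:,:,::-1])
    W=cloud(cam,d); W[d==0]=np.nan
    return im,W
E
python3 - <<'E'
from h import *
print(readout.get_state())
for cam in ['scene','top']:
    print(vision.calibration(cam))
    im,W=grab(cam,cam+'0.png')
    for n in ['jig','panel','snap_left','cover','scraper','chip_a','short_cap','bracket','gear','spatula']:
        for r in vision.trace(n,cam)[:3]:
            m=r['pixels']; p=W[m]; p=p[~np.isnan(p[:,0])]
            if len(p): print(cam,n,round(r['score'],2),np.round(r['position']),m.sum(),np.round(np.median(p,0),3),'z',np.round(np.percentile(p[:,2],[5,95]),3))
E
```

```text
{'t': 0.0, 'q': array([-9.12908742e-01,  3.59398129e-01,  1.10522313e-02, -3.66977232e-04,
       -1.22412979e+00, -2.88084949e-01]), 'qd': array([ 0.00111625,  0.00026942, -0.00036063, -0.00040499, -0.00038847,
        0.00244873]), 'joint_efforts': array([-2.92844870e-04, -5.82713199e+01,  2.93042207e+01,  6.99670494e+00,
        6.88069253e-03, -2.07242474e-04]), 'eef_pos': array([ 0.24376749, -0.62894746,  0.25060948]), 'ee_rot': array([ 3.13988447e+00, -1.46419614e-04, -2.77191487e+00]), 'force': array([0.02377393, 0.40186732, 0.01507718]), 'moment': array([ 0.002014  ,  0.0732256 , -0.02534025]), 'gripper_force': 0.0, 'width': 0.08746384777117294}
{'fovy': 52.64559159580651, 'cx': 259.9364818264751, 'cy': 193.37289514196522, 'origin': array([ 1.1980701 , -0.32581105,  0.65839935]), 'attitude': array([-2.23717379,  0.02128084,  1.11748623])}
scene jig 0.74 [234. 284.] 5532 [0.623 0.004 0.012] z [0.001 0.031]
scene panel 0.57 [212. 270.] 1902 [ 0.569 -0.003  0.029] z [0.015 0.031]
scene snap_left 0.96 [235. 288.] 5376 [0.624 0.003 0.012] z [0.002 0.03 ]
scene cover 0.88 [251. 158
[... 1373 characters left out ...]
2 0.034]
top cover 0.88 [192. 342.] 592 [ 0.535 -0.27   0.009] z [0.005 0.033]
top cover 0.26 [171. 253.] 4341 [0.592 0.014 0.013] z [0.002 0.034]
top scraper 0.74 [208. 145.] 306 [0.47  0.329 0.054] z [0.009 0.058]
top chip_a 0.63 [209. 145.] 316 [0.469 0.333 0.054] z [0.002 0.058]
top chip_a 0.6 [192. 250.] 23 [0.521 0.013 0.04 ] z [0.034 0.042]
top short_cap 0.67 [242. 199.] 324 [0.367 0.155 0.008] z [0.005 0.022]
top bracket 0.62 [145. 368.] 201 [ 0.683 -0.349  0.007] z [0.001 0.04 ]
top bracket 0.35 [171. 256.] 4357 [0.591 0.014 0.014] z [0.002 0.034]
top gear 0.47 [243. 306.] 216 [ 0.367 -0.15   0.012] z [0.002 0.022]
top spatula 0.66 [118. 147.] 831 [0.763 0.353 0.005] z [-0.    0.02]
```

View pics/scene0.png

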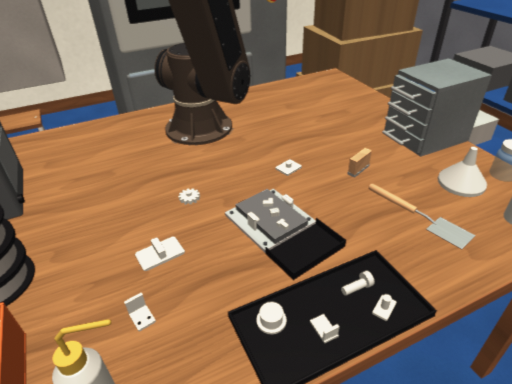

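```bash
python3 - <<'E'
import cv2
a=cv2.imread('pics/top0.png')
cv2.imwrite('pics/top0c.png',cv2.resize(a[90:270,110:390],None,fx=2.8,fy=2.8,interpolation=cv2.INTER_CUBIC))
E
```

```text
(no output)
```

View pics/top0c.png

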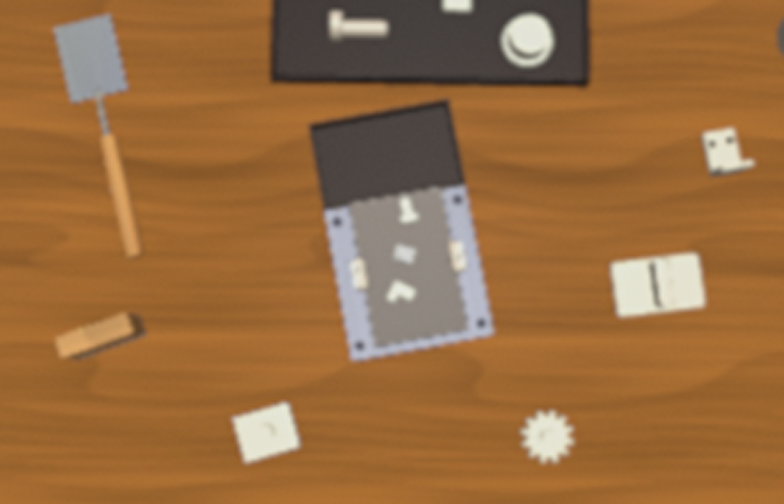

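The scene view shows the scraper at about (359,162), cover with its rib at (160,252), and the jig at (270,215) with three offcuts on the panel. In the top crop the jig is turned about 10° towards +y, with offcuts at (400,290), (404,253) and (408,210), and the cover's rib runs roughly along x.

```bash
cat >> h.py <<'E'
def onplane(cam, mask, h):
    c=vision.calibration(cam); f=192/np.tan(np.radians(c['fovy'])/2)
    v,u=np.nonzero(mask); A=R.from_euler('xyz',c['attitude']).as_matrix()
    d=np.stack([(u-c['cx'])/f,(v-c['cy'])/f,np.ones(len(u))],-1)@A.T; o=np.array(c['origin'])
    return (o+d*((h-o[2])/d[:,2])[:,None])[:,:2]
def rect(cam,W,lo,hi,h,x0,x1,y0,y1,im=None,cond=None):
    m=(W[...,2]>lo)&(W[...,2]<hi)&(W[...,0]>x0)&(W[...,0]<x1)&(W[...,1]>y0)&(W[...,1]<y1)
    if cond is not None: m&=cond
    n,l,s,_=cv2.connectedComponentsWithStats(m.astype(np.uint8)); k=1+np.argmax(s[1:,4]); m=l==k
    p=onplane(cam,m,h).astype(np.float32)*1000
    (c,wh,a)=cv2.minAreaRect(p)
    C=np.cov(p.T); w,V=np.linalg.eigh(C); ang=np.degrees(np.arctan2(V[1,1],V[0,1]))
    return len(p),'rect',np.round(c,1),np.round(wh,1),round(a,1),'mean',np.round(p.mean(0),1),'major',round(ang,1)
E
python3 - <<'E'
from h import *
for cam in ['scene','top']:
    im,W=grab(cam)
    i=im.astype(int); br=i.sum(2)
    print(cam,'panel',rect(cam,W,.024,.036,.03,.4,.72,-.12,.14))
    print(cam,'jig',rect(cam,W,.008,.06,.012,.4,.68,-.12,.14))
    print(cam,'scraper',rect(cam,W,.045,.07,.055,.4,.6,.2,.45))
    print(cam,'coverplate',rect(cam,W,.004,.05,.008,.42,.65,-.4,-.17))
    print(cam,'rib',rect(cam,W,.022,.05,.032,.42,.65,-.4,-.17))
    print(cam,'snaps', [ (np.round(W[m].mean(0),3)) for s in (1,-1) for m in [(W[...,2]>.040)&(W[...,0]>.5)&(W[...,0]<.63)&(s*(W[...,1]-.01)>.035)&(abs(W[...,1])<.1)]], )
    m=(W[...,2]>.035)&(W[...,0]>.44)&(W[...,0]<.68)&(abs(W[...,1]-.01)<.08)
    n,l,s,_=cv2.connectedComponentsWithStats(m.astype(np.uint8))
    for k in range(1,n):
        if s[k,4]>4: print('  blob',s[k,4],np.round(W[l==k].mean(0),3),np.round(np.ptp(W[l==k],0),3))
E
```

```text
scene panel (1695, 'rect', array([552.7,   3.1]), array([163.2, 127.5]), 11.9, 'mean', array([557.6,   1.2], dtype=float32), 'major', np.float64(-168.5))
scene jig (3198, 'rect', array([573.1,   9.9]), array([243.9, 172.5]), 10.7, 'mean', array([553.8,   1.9], dtype=float32), 'major', np.float64(-156.8))
scene scraper (171, 'rect', array([477.1, 328.2]), array([29.5, 89.1]), 20.2, 'mean', array([477.3, 326.8], dtype=float32), 'major', np.float64(112.2))
scene coverplate (887, 'rect', array([ 528.6, -278.1]), array([83.3, 99. ]), 7.6, 'mean', array([ 535.7, -277.7], dtype=float32), 'major', np.float64(99.1))
scene rib (133, 'rect', array([ 540.7, -276.9]), array([56., 17.]), 8.1, 'mean', array([ 541.3, -276.7], dtype=float32), 'major', np.float64(-173.1))
scene snaps [array([0.541, 0.055, 0.045]), array([ 0.563, -0.051,  0.045])]
  blob 76 [0.542 0.054 0.044] [0.033 0.019 0.013]
  blob 45 [0.522 0.01  0.039] [0.021 0.027 0.005]
  blob 53 [0.564 0.006 0.04 ] [0.019 0.022 0.008]
  blob 83 [ 0.563 -0.052  0.044] [0.032 0.019 0.012]
  blob 57 [0.61  0.004 0.039] [0.027 0.019 0.007]
top pa
[... 376 characters left out ...]
n', array([469.7, 333.9], dtype=float32), 'major', np.float64(110.1))
top coverplate (596, 'rect', array([ 533.8, -274.7]), array([61.6, 99.5]), 7.9, 'mean', array([ 534.5, -274.7], dtype=float32), 'major', np.float64(97.3))
top rib (94, 'rect', array([ 534.7, -273.6]), array([47.7, 18.3]), 7.5, 'mean', array([ 535.1, -273.8], dtype=float32), 'major', np.float64(-171.9))
top snaps [array([0.539, 0.057, 0.047]), array([ 0.56 , -0.048,  0.047])]
  blob 38 [0.608 0.006 0.041] [0.028 0.018 0.008]
  blob 39 [0.561 0.008 0.042] [0.018 0.021 0.008]
  blob 52 [ 0.56  -0.048  0.047] [0.03  0.015 0.01 ]
  blob 52 [0.539 0.057 0.047] [0.033 0.015 0.009]
  blob 43 [0.521 0.012 0.041] [0.021 0.027 0.008]
```

```bash
cat >> h.py <<'E'
def plan(x,y,z,yawdeg,n):
    "rows taking the measured pose to a tool-down target in n equal rows"
    s=readout.get_state(); p0=np.array(s['eef_pos']); R0=R.from_euler('xyz',s['ee_rot'])
    R1=R.from_euler('xyz',[np.pi,0,np.radians(yawdeg)]); w=(R0.inv()*R1).as_rotvec()
    d=(np.array([x,y,z])-p0)/n
    print('from',np.round(p0,4),np.round(np.degrees(s['ee_rot']),2),'F',np.round(s['force'],1),'w',round(s['width'],4))
    for k in range(n):
        Rk=R0*R.from_rotvec(w*k/n)
        print([round(v,4) for v in Rk.inv().apply(d)],[round(v,2) for v in np.degrees(w)/n])
E
python3 -c "
from h import *
plan(.57,-.1,.25,-115,8)"
```

```text
from [ 0.2439 -0.6294  0.2516] [-180.      0.   -158.81] F [0.2 1.  0.4] w 0.0876
[np.float64(-0.0619), np.float64(0.047), np.float64(0.0002)] [np.float64(-0.0), np.float64(0.0), np.float64(-5.48)]
[np.float64(-0.0661), np.float64(0.0408), np.float64(0.0002)] [np.float64(-0.0), np.float64(0.0), np.float64(-5.48)]
[np.float64(-0.0697), np.float64(0.0343), np.float64(0.0002)] [np.float64(-0.0), np.float64(0.0), np.float64(-5.48)]
[np.float64(-0.0727), np.float64(0.0275), np.float64(0.0002)] [np.float64(-0.0), np.float64(0.0), np.float64(-5.48)]
[np.float64(-0.075), np.float64(0.0205), np.float64(0.0002)] [np.float64(-0.0), np.float64(0.0), np.float64(-5.48)]
[np.float64(-0.0766), np.float64(0.0132), np.float64(0.0002)] [np.float64(-0.0), np.float64(0.0), np.float64(-5.48)]
[np.float64(-0.0775), np.float64(0.0059), np.float64(0.0002)] [np.float64(-0.0), np.float64(0.0), np.float64(-5.48)]
[np.float64(-0.0777), np.float64(-0.0016), np.float64(0.0002)] [np.float64(-0.0), np.float64(0.0), np.float64(-5.48)]
```

Request:
carry_out(commands=[{"dp": [-0.045, 0.034, 0], "rotation": [0, 0, -5.5]}, {"dp": [-0.048, 0.03, 0], "rotation": [0, 0, -5.5]}, {"dp": [-0.05, 0.025, 0], "rotation": [0, 0, -5.5]}, {"dp": [-0.052, 0.02, 0], "rotation": [0, 0, -5.5]}, {"dp": [-0.054, 0.015, 0], "rotation": [0, 0, -5.5]}, {"dp": [-0.055, 0.01, 0], "rotation": [0, 0, -5.5]}, {"dp": [-0.055, 0.004, 0], "rotation": [0, 0, -5.5]}, {"dp": [-0.055, -0.001, 0], "rotation": [0, 0, -5.5]}], grip=0.0876)

```text
t: 2.2
eef_pos: [0.4772, -0.2462, 0.252]
ee_rot: [-3.141, 0.0, -2.0]
force: [0.4, -0.3, 0.2]
width: 0.0875
gripper_force: 0.0
```

```bash
python3 -c "
from h import *
plan(.53,.12,.18,-70.5,8)"
```

```text
from [ 0.4772 -0.2462  0.252 ] [-1.7995e+02  1.0000e-02 -1.1462e+02] F [ 0.4 -0.3  0.2] w 0.0875
[np.float64(-0.0444), np.float64(0.0131), np.float64(0.009)] [np.float64(-0.01), np.float64(-0.0), np.float64(-5.51)]
[np.float64(-0.0454), np.float64(0.0088), np.float64(0.009)] [np.float64(-0.01), np.float64(-0.0), np.float64(-5.51)]
[np.float64(-0.046), np.float64(0.0043), np.float64(0.009)] [np.float64(-0.01), np.float64(-0.0), np.float64(-5.51)]
[np.float64(-0.0463), np.float64(-0.0001), np.float64(0.009)] [np.float64(-0.01), np.float64(-0.0), np.float64(-5.51)]
[np.float64(-0.046), np.float64(-0.0045), np.float64(0.009)] [np.float64(-0.01), np.float64(-0.0), np.float64(-5.51)]
[np.float64(-0.0454), np.float64(-0.0089), np.float64(0.009)] [np.float64(-0.01), np.float64(-0.0), np.float64(-5.51)]
[np.float64(-0.0443), np.float64(-0.0133), np.float64(0.009)] [np.float64(-0.01), np.float64(-0.0), np.float64(-5.51)]
[np.float64(-0.0428), np.float64(-0.0175), np.float64(0.009)] [np.float64(-0.01), np.float64(-0.0), np.float64(-5.51)]
```

Request:
carry_out(commands=[{"dp": [-0.044, 0.013, 0.009], "rotation": [0, 0, -5.5]}, {"dp": [-0.045, 0.009, 0.009], "rotation": [0, 0, -5.5]}, {"dp": [-0.046, 0.004, 0.009], "rotation": [0, 0, -5.5]}, {"dp": [-0.046, 0, 0.009], "rotation": [0, 0, -5.5]}, {"dp": [-0.046, -0.0045, 0.009], "rotation": [0, 0, -5.5]}, {"dp": [-0.045, -0.009, 0.009], "rotation": [0, 0, -5.5]}, {"dp": [-0.044, -0.013, 0.009], "rotation": [0, 0, -5.5]}, {"dp": [-0.043, -0.017, 0.009], "rotation": [0, 0, -5.5]}])

```text
t: 3.2
eef_pos: [0.5299, 0.118, 0.1796]
ee_rot: [-3.141, 0.0, -1.232]
force: [0.7, -0.7, 0.1]
width: 0.0875
gripper_force: 0.0
```

```bash
python3 -c "
from h import *
plan(.4697,.3339,.13,-70.5,5)"
```

```text
from [0.5299 0.118  0.1796] [-179.96    0.    -70.62] F [ 0.7 -0.7  0.1] w 0.0875
[np.float64(-0.0447), np.float64(-0.003), np.float64(0.0099)] [np.float64(-0.01), np.float64(0.0), np.float64(-0.02)]
[np.float64(-0.0447), np.float64(-0.003), np.float64(0.0099)] [np.float64(-0.01), np.float64(0.0), np.float64(-0.02)]
[np.float64(-0.0447), np.float64(-0.003), np.float64(0.0099)] [np.float64(-0.01), np.float64(0.0), np.float64(-0.02)]
[np.float64(-0.0447), np.float64(-0.003), np.float64(0.0099)] [np.float64(-0.01), np.float64(0.0), np.float64(-0.02)]
[np.float64(-0.0447), np.float64(-0.003), np.float64(0.0099)] [np.float64(-0.01), np.float64(0.0), np.float64(-0.02)]
```

Request:
carry_out(commands=[{"dp": [-0.0447, -0.003, 0.01], "rotation": [0, 0, 0]}, {"dp": [-0.0447, -0.003, 0.01], "rotation": [0, 0, 0]}, {"dp": [-0.0447, -0.003, 0.01], "rotation": [0, 0, 0]}, {"dp": [-0.0447, -0.003, 0.01], "rotation": [0, 0, 0]}, {"dp": [-0.0447, -0.003, 0.01], "rotation": [0, 0, 0]}, {"dp": [0, 0, 0.028], "rotation": [0, 0, 0]}, {"dp": [0, 0, 0.028], "rotation": [0, 0, 0]}, {"dp": [0, 0, 0.027], "rotation": [0, 0, 0]}])

```text
t: 4.2
eef_pos: [0.4705, 0.3327, 0.0458]
ee_rot: [-3.141, 0.0, -1.235]
force: [-0.4, -0.1, 0.6]
width: 0.0875
gripper_force: 0.0
```

Request:
carry_out(commands=[{"dp": [0, 0, 0], "rotation": [0, 0, 0]}, {"dp": [0, 0, 0], "rotation": [0, 0, 0]}, {"dp": [0, 0, 0], "rotation": [0, 0, 0]}, {"dp": [0, 0, 0], "rotation": [0, 0, 0]}, {"dp": [0, 0, 0], "rotation": [0, 0, 0]}, {"dp": [0, 0, 0], "rotation": [0, 0, 0]}], grip=0.0, force=30)

```text
t: 4.95
eef_pos: [0.4706, 0.3325, 0.0468]
ee_rot: [-3.141, 0.0, -1.236]
force: [0.2, 1.0, 0.7]
width: 0.0331
gripper_force: 0.0
```

```bash
python3 -c "
from h import *
s=readout.get_state(); print(s)
im,W=grab('top','top1.png')
print(rect('top',W,.045,.058,.055,.4,.6,.2,.45))
cv2.imwrite('pics/top1c.png',cv2.resize(im[130:280,80:230,::-1],None,fx=3,fy=3))
"
```

```text
{'t': 4.95, 'q': array([ 9.54475951e-01,  4.10153719e-01, -4.47589719e-01,  7.41502969e-06,
       -7.12642694e-01, -6.19601574e-01]), 'qd': array([ 0.00086229,  0.00280262, -0.00265645, -0.00166366,  0.00119758,
        0.00048411]), 'joint_efforts': array([-3.26763169e-03, -5.33342922e+01,  2.04075068e+01,  4.87598017e+00,
       -1.61580462e-02, -3.40803558e-05]), 'eef_pos': array([0.47055727, 0.33246719, 0.0468106 ]), 'ee_rot': array([-3.14125589e+00,  2.34255339e-04, -1.23591630e+00]), 'force': array([0.24566754, 0.98158816, 0.68446277]), 'moment': array([-1.32336682e-05,  9.74740442e-02, -7.41476963e-03]), 'gripper_force': 0.0, 'width': 0.033123734254804346}
(57, 'rect', array([480.4, 304.9]), array([23.8, 20.4]), 20.4, 'mean', array([480. , 305.2], dtype=float32), 'major', np.float64(-148.7))
```

Still closing; continue.

Request:
carry_out(commands=[{"dp": [0, 0, 0], "rotation": [0, 0, 0]}, {"dp": [0, 0, 0], "rotation": [0, 0, 0]}, {"dp": [0, 0, 0], "rotation": [0, 0, 0]}, {"dp": [0, 0, 0], "rotation": [0, 0, 0]}])

```text
t: 5.5
eef_pos: [0.4705, 0.3324, 0.0466]
ee_rot: [3.142, -0.0, -1.236]
force: [-0.3, 0.0, 1.4]
width: 0.0239
gripper_force: 29.8
```

Request:
carry_out(commands=[{"dp": [0, 0, -0.02], "rotation": [0, 0, 0]}, {"dp": [0, 0, -0.04], "rotation": [0, 0, 0]}, {"dp": [0, 0, -0.04], "rotation": [0, 0, 0]}, {"dp": [0, 0, -0.03], "rotation": [0, 0, 0]}])

```text
t: 6.0
eef_pos: [0.4705, 0.3325, 0.178]
ee_rot: [-3.141, 0.001, -1.236]
force: [0.9, -0.2, -1.2]
width: 0.0241
gripper_force: 29.8
```

```bash
python3 -c "
from h import *
plan(.4851,-.0102,.14,-78.7,8)"
```

```text
from [0.4705 0.3325 0.178 ] [-1.7996e+02  3.0000e-02 -7.0810e+01] F [ 0.9 -0.2 -1.2] w 0.0241
[np.float64(0.0411), np.float64(0.0124), np.float64(0.0047)] [np.float64(-0.0), np.float64(0.0), np.float64(0.99)]
[np.float64(0.0413), np.float64(0.0117), np.float64(0.0047)] [np.float64(-0.0), np.float64(0.0), np.float64(0.99)]
[np.float64(0.0415), np.float64(0.0109), np.float64(0.0047)] [np.float64(-0.0), np.float64(0.0), np.float64(0.99)]
[np.float64(0.0416), np.float64(0.0102), np.float64(0.0047)] [np.float64(-0.0), np.float64(0.0), np.float64(0.99)]
[np.float64(0.0418), np.float64(0.0095), np.float64(0.0047)] [np.float64(-0.0), np.float64(0.0), np.float64(0.99)]
[np.float64(0.042), np.float64(0.0088), np.float64(0.0047)] [np.float64(-0.0), np.float64(0.0), np.float64(0.99)]
[np.float64(0.0421), np.float64(0.0081), np.float64(0.0047)] [np.float64(-0.0), np.float64(0.0), np.float64(0.99)]
[np.float64(0.0422), np.float64(0.0073), np.float64(0.0047)] [np.float64(-0.0), np.float64(0.0), np.float64(0.99)]
```

Request:
carry_out(commands=[{"dp": [0.041, 0.0124, 0.005], "rotation": [0, 0, 1]}, {"dp": [0.0413, 0.0117, 0.005], "rotation": [0, 0, 1]}, {"dp": [0.0415, 0.011, 0.005], "rotation": [0, 0, 1]}, {"dp": [0.0416, 0.0102, 0.005], "rotation": [0, 0, 1]}, {"dp": [0.0418, 0.0095, 0.005], "rotation": [0, 0, 1]}, {"dp": [0.042, 0.0088, 0.005], "rotation": [0, 0, 1]}, {"dp": [0.042, 0.008, 0.005], "rotation": [0, 0, 1]}, {"dp": [0.042, 0.0073, 0.005], "rotation": [0, 0, 1]}])

```text
t: 7.0
eef_pos: [0.4843, -0.0113, 0.1362]
ee_rot: [3.141, 0.0, -1.376]
force: [0.7, 0.8, -1.9]
width: 0.0241
gripper_force: 29.8
```

Request:
carry_out(commands=[{"dp": [0, 0, 0], "rotation": [0, 0, 0]}, {"dp": [0, 0, 0], "rotation": [0, 0, 0]}])

```text
t: 7.25
eef_pos: [0.4846, -0.0101, 0.1364]
ee_rot: [3.141, 0.0, -1.376]
force: [0.5, -0.0, -0.8]
width: 0.0238
gripper_force: 29.8
```

```bash
python3 -c "
from h import *
plan(.4851,-.0102,.0775,-78.7,1)
im,W=grab('scene','scene1.png')
cv2.imwrite('pics/scene1c.png',cv2.resize(im[130:290,190:370,::-1],None,fx=4,fy=3.6,interpolation=cv2.INTER_CUBIC))"
```

```text
from [ 0.4846 -0.0101  0.1364] [179.99   0.   -78.86] F [ 0.5 -0.  -0.8] w 0.0238
[np.float64(0.0002), np.float64(-0.0005), np.float64(0.0589)] [np.float64(0.01), np.float64(0.0), np.float64(-0.16)]
```

View pics/scene1c.png

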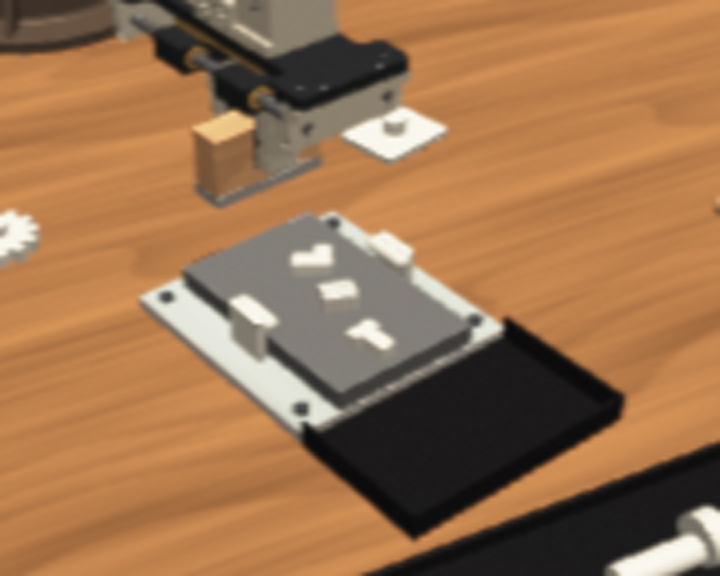

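The crop shows the scraper held upright and parallel to the panel, behind its near end (about (240,160)), with the three offcuts ahead of it at (313,257), (338,292) and (370,333). I lower it now.

Request:
carry_out(commands=[{"dp": [0, 0, 0.02], "rotation": [0, 0, 0]}, {"dp": [0, 0, 0.02], "rotation": [0, 0, 0]}, {"dp": [0, 0, 0.01], "rotation": [0, 0, 0]}, {"dp": [0, 0, 0.005], "rotation": [0, 0, 0]}, {"dp": [0, 0, 0.003], "rotation": [0, 0, 0]}, {"dp": [0, 0, 0], "rotation": [0, 0, 0]}, {"dp": [0, 0, 0], "rotation": [0, 0, 0]}])

```text
t: 8.18
eef_pos: [0.4849, -0.0099, 0.079]
ee_rot: [-3.141, 0.0, -1.375]
force: [0.9, -0.8, -1.6]
width: 0.0241
gripper_force: 29.8
```

Request:
carry_out(commands=[{"dp": [0, -0.005, 0.001], "rotation": [0, 0, 0]}, {"dp": [0, -0.01, 0], "rotation": [0, 0, 0]}, {"dp": [0, -0.01, 0], "rotation": [0, 0, 0]}, {"dp": [0, -0.01, 0], "rotation": [0, 0, 0]}, {"dp": [0, -0.01, 0], "rotation": [0, 0, 0]}, {"dp": [0, -0.01, 0], "rotation": [0, 0, 0]}, {"dp": [0, -0.01, 0], "rotation": [0, 0, 0]}, {"dp": [0, -0.01, 0], "rotation": [0, 0, 0]}])

```text
t: 9.18
eef_pos: [0.5589, 0.0047, 0.0775]
ee_rot: [3.141, 0.0, -1.376]
force: [-0.0, -1.2, -1.0]
width: 0.0239
gripper_force: 29.8
```

Request:
carry_out(commands=[{"dp": [0, -0.01, 0], "rotation": [0, 0, 0]}, {"dp": [0, -0.01, 0], "rotation": [0, 0, 0]}, {"dp": [0, -0.01, 0], "rotation": [0, 0, 0]}, {"dp": [0, -0.01, 0], "rotation": [0, 0, 0]}, {"dp": [0, -0.01, 0], "rotation": [0, 0, 0]}, {"dp": [0, -0.01, 0], "rotation": [0, 0, 0]}, {"dp": [0, -0.01, 0], "rotation": [0, 0, 0]}, {"dp": [0, -0.01, 0], "rotation": [0, 0, 0]}])

```text
t: 10.18
eef_pos: [0.6374, 0.0202, 0.0775]
ee_rot: [-3.142, -0.0, -1.376]
force: [0.7, 1.0, -1.5]
width: 0.0241
gripper_force: 29.8
```

```bash
python3 -c "
from h import *
s=readout.get_state(); p=s['eef_pos'][:2]*1000-[549.5,4.2]; print(p@[.981,.196],p@[-.196,.981],s['eef_pos'][2],s['force'])
im,W=grab('scene','scene2.png')
cv2.imwrite('pics/scene2c.png',cv2.resize(im[130:290,190:370,::-1],None,fx=4,fy=3.6,interpolation=cv2.INTER_CUBIC))"
```

```text
89.34802091284162 -1.5103036738909639 0.0775365900027738 [ 0.69975084  0.9778076  -1.47330073]
```

View pics/scene2c.png

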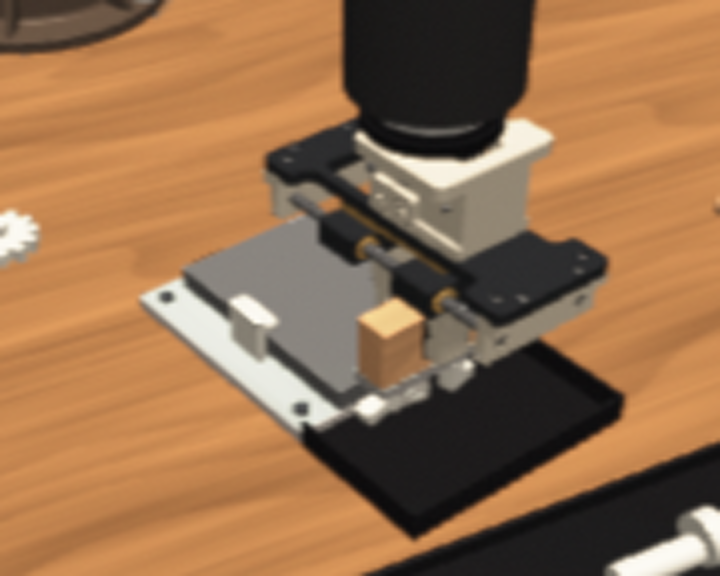

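The offcuts at (370,408), (412,388) and (457,374) are over the panel's edge, in front of the scraper. I push a bit further, then lift and look.

Request:
carry_out(commands=[{"dp": [0, -0.006, 0], "rotation": [0, 0, 0]}, {"dp": [0, -0.006, 0], "rotation": [0, 0, 0]}, {"dp": [0, 0, 0], "rotation": [0, 0, 0]}, {"dp": [0, 0, 0], "rotation": [0, 0, 0]}, {"dp": [0, 0, -0.02], "rotation": [0, 0, 0]}, {"dp": [0, 0, -0.04], "rotation": [0, 0, 0]}, {"dp": [0, 0, -0.04], "rotation": [0, 0, 0]}])

```text
t: 11.1
eef_pos: [0.648, 0.0223, 0.1785]
ee_rot: [3.141, -0.0, -1.376]
force: [1.1, -0.2, -2.0]
width: 0.0239
gripper_force: 29.8
```

```bash
python3 -c "
from h import *
im,W=grab('scene')
m=(im.min(2)>130)
q=(W-np.array([.5495,.0042,0]))@np.array([[.981,-.196,0],[.196,.981,0],[0,0,1]])
m&=(q[...,0]>-80)&(q[...,0]>-.08)&(q[...,0]<.19)&(abs(q[...,1])<.08)&(W[...,2]<.05)
n,l,s,_=cv2.connectedComponentsWithStats(m.astype(np.uint8))
for k in range(1,n):
    if s[k,4]>6: print(s[k],np.round(np.nanmean(q[l==k],0),3),np.round(np.nanmax(q[l==k],0),3))
plan(.5,.2,.18,-72,8)
"
```

```text
[274 191   9  10  47] [-0.048  0.064  0.018] [-0.009  0.08   0.046]
[293 207  23  27 164] [0.06  0.058 0.014] [0.1   0.079 0.032]
[227 210  49  39 600] [ 0.003 -0.064  0.015] [ 0.081 -0.034  0.049]
[278 231  19  15 136] [ 0.089 -0.019  0.017] [0.096 0.015 0.025]
from [0.6508 0.0225 0.1851] [-1.7956e+02 -6.0000e-02 -7.8740e+01] F [2.9 0.3 4. ] w 0.0243
[np.float64(-0.0254), np.float64(0.0142), np.float64(0.0005)] [np.float64(-0.05), np.float64(-0.01), np.float64(-0.84)]
[np.float64(-0.0257), np.float64(0.0138), np.float64(0.0005)] [np.float64(-0.05), np.float64(-0.01), np.float64(-0.84)]
[np.float64(-0.0259), np.float64(0.0134), np.float64(0.0005)] [np.float64(-0.05), np.float64(-0.01), np.float64(-0.84)]
[np.float64(-0.026), np.float64(0.013), np.float64(0.0006)] [np.float64(-0.05), np.float64(-0.01), np.float64(-0.84)]
[np.float64(-0.0262), np.float64(0.0126), np.float64(0.0006)] [np.float64(-0.05), np.float64(-0.01), np.float64(-0.84)]
[np.float64(-0.0264), np.float64(0.0122), np.float64(0.0006)] [np.float64(-0.05), np.float64(-0.01), np.float64(-0.84)]
[np.float64(-0.0266), np.float64(0.0119), np.float64(0.0006)] [np.float64(-0.05), np.float64(-0.01), np.float64(-0.84)]
[np.float64(-0.0268), np.float64(0.0115), np.float64(0.0006)] [np.float64(-0.05), np.float64(-0.01), np.float64(-0.84)]
```

Request:
carry_out(commands=[{"dp": [-0.0254, 0.0142, 0], "rotation": [0, 0, -0.9]}, {"dp": [-0.0257, 0.0138, 0], "rotation": [0, 0, -0.9]}, {"dp": [-0.026, 0.0134, 0], "rotation": [0, 0, -0.9]}, {"dp": [-0.026, 0.013, 0], "rotation": [0, 0, -0.9]}, {"dp": [-0.026, 0.0126, 0], "rotation": [0, 0, -0.9]}, {"dp": [-0.0264, 0.0122, 0], "rotation": [0, 0, -0.9]}, {"dp": [-0.0266, 0.012, 0], "rotation": [0, 0, -0.9]}, {"dp": [-0.027, 0.0115, 0], "rotation": [0, 0, -0.9]}])

```text
t: 12.15
eef_pos: [0.4962, 0.2002, 0.1776]
ee_rot: [-3.141, 0.0, -1.249]
force: [0.7, -0.2, -1.2]
width: 0.0239
gripper_force: 29.8
```

```bash
python3 -c "
from h import *
plan(.4705,.3325,.13,-70.8,5)
im,W=grab('scene','scene3.png')
cv2.imwrite('pics/scene3c.png',cv2.resize(im[170:290,210:360,::-1],None,fx=4,fy=4,interpolation=cv2.INTER_CUBIC))
"
```

```text
from [0.4962 0.2002 0.1776] [-1.7998e+02  1.0000e-02 -7.1580e+01] F [ 0.7 -0.2 -1.2] w 0.0239
[np.float64(-0.0267), np.float64(-0.0035), np.float64(0.0095)] [np.float64(-0.0), np.float64(0.0), np.float64(-0.16)]
[np.float64(-0.0267), np.float64(-0.0036), np.float64(0.0095)] [np.float64(-0.0), np.float64(0.0), np.float64(-0.16)]
[np.float64(-0.0267), np.float64(-0.0036), np.float64(0.0095)] [np.float64(-0.0), np.float64(0.0), np.float64(-0.16)]
[np.float64(-0.0267), np.float64(-0.0037), np.float64(0.0095)] [np.float64(-0.0), np.float64(0.0), np.float64(-0.16)]
[np.float64(-0.0267), np.float64(-0.0038), np.float64(0.0095)] [np.float64(-0.0), np.float64(0.0), np.float64(-0.16)]
```

View pics/scene3c.png

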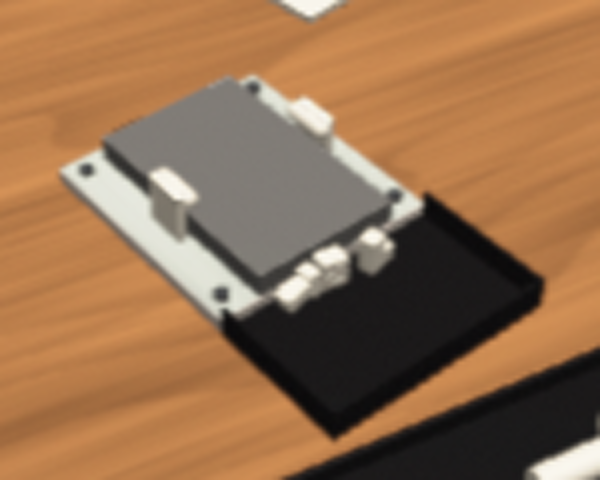

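The panel is clear, and all three offcuts lie in the tray by the panel's end wall, at crop (290,292), (328,268) and (373,250). Now I put the scraper back.

Request:
carry_out(commands=[{"dp": [-0.0267, -0.0035, 0.0095], "rotation": [0, 0, -0.2]}, {"dp": [-0.0267, -0.0036, 0.0095], "rotation": [0, 0, -0.2]}, {"dp": [-0.0267, -0.0036, 0.0095], "rotation": [0, 0, -0.2]}, {"dp": [-0.0267, -0.0037, 0.0095], "rotation": [0, 0, -0.2]}, {"dp": [-0.0267, -0.0038, 0.0095], "rotation": [0, 0, 0]}, {"dp": [0, 0, 0.03], "rotation": [0, 0, 0]}, {"dp": [0, 0, 0.03], "rotation": [0, 0, 0]}, {"dp": [0, 0, 0.015], "rotation": [0, 0, 0]}])

```text
t: 13.2
eef_pos: [0.4707, 0.3316, 0.0534]
ee_rot: [3.14, -0.001, -1.236]
force: [0.2, 0.5, -1.0]
width: 0.0234
gripper_force: 29.8
```

Request:
carry_out(commands=[{"dp": [0, 0, 0.003], "rotation": [0, 0, 0]}, {"dp": [0, 0, 0.002], "rotation": [0, 0, 0]}, {"dp": [0, 0, 0], "rotation": [0, 0, 0]}, {"dp": [0, 0, 0], "rotation": [0, 0, 0]}])

```text
t: 13.7
eef_pos: [0.4717, 0.3322, 0.0509]
ee_rot: [-3.14, 0.001, -1.236]
force: [0.6, 0.1, -1.3]
width: 0.0239
gripper_force: 29.8
```

Request:
carry_out(commands=[{"dp": [0, 0, 0.002], "rotation": [0, 0, 0]}, {"dp": [0, 0, 0.002], "rotation": [0, 0, 0]}, {"dp": [0, 0, 0], "rotation": [0, 0, 0]}, {"dp": [0, 0, 0], "rotation": [0, 0, 0]}])

```text
t: 14.2
eef_pos: [0.4714, 0.332, 0.0466]
ee_rot: [-3.141, 0.0, -1.236]
force: [-2.1, -0.3, 4.9]
width: 0.0244
gripper_force: 29.8
```

Touching lightly (about 6 N). Release.

Request:
carry_out(commands=[{"dp": [0, 0, 0], "rotation": [0, 0, 0]}, {"dp": [0, 0, 0], "rotation": [0, 0, 0]}, {"dp": [0, 0, 0], "rotation": [0, 0, 0]}, {"dp": [0, 0, 0], "rotation": [0, 0, 0]}, {"dp": [0, 0, 0], "rotation": [0, 0, 0]}, {"dp": [0, 0, 0], "rotation": [0, 0, 0]}, {"dp": [0, 0, 0], "rotation": [0, 0, 0]}], grip=0.0876)

```text
t: 15.08
eef_pos: [0.4713, 0.3319, 0.046]
ee_rot: [3.142, 0.0, -1.236]
force: [0.7, 0.2, -0.4]
width: 0.0856
gripper_force: 0.0
```

Request:
carry_out(commands=[{"dp": [0, 0, -0.02], "rotation": [0, 0, 0]}, {"dp": [0, 0, -0.04], "rotation": [0, 0, 0]}, {"dp": [0, 0, -0.05], "rotation": [0, 0, 0]}, {"dp": [0, 0, -0.05], "rotation": [0, 0, 0]}, {"dp": [0, 0, -0.03], "rotation": [0, 0, 0]}])

```text
t: 15.7
eef_pos: [0.4718, 0.3323, 0.2391]
ee_rot: [-3.139, 0.002, -1.236]
force: [0.1, 0.3, -0.7]
width: 0.0878
gripper_force: 0.0
```

```bash
python3 -c "
from h import *
im,W=grab('scene')
print(rect('scene',W,.045,.07,.055,.4,.6,.2,.45))
plan(.56,-.02,.22,-121,8)
"
```

```text
(175, 'rect', array([478.6, 327.3]), array([30., 90.]), 19.9, 'mean', array([478.4, 326.2], dtype=float32), 'major', np.float64(111.7))
from [0.473  0.3332 0.2427] [-179.58    0.18  -70.77] F [2.2 1.1 4.6] w 0.0875
[np.float64(0.0453), np.float64(0.0043), np.float64(0.0027)] [np.float64(-0.04), np.float64(0.04), np.float64(6.28)]
[np.float64(0.0455), np.float64(-0.0007), np.float64(0.0027)] [np.float64(-0.04), np.float64(0.04), np.float64(6.28)]
[np.float64(0.0451), np.float64(-0.0057), np.float64(0.0027)] [np.float64(-0.04), np.float64(0.04), np.float64(6.28)]
[np.float64(0.0442), np.float64(-0.0106), np.float64(0.0028)] [np.float64(-0.04), np.float64(0.04), np.float64(6.28)]
[np.float64(0.0428), np.float64(-0.0153), np.float64(0.0028)] [np.float64(-0.04), np.float64(0.04), np.float64(6.28)]
[np.float64(0.0409), np.float64(-0.0199), np.float64(0.0028)] [np.float64(-0.04), np.float64(0.04), np.float64(6.28)]
[np.float64(0.0384), np.float64(-0.0243), np.float64(0.0028)] [np.float64(-0.04), np.float64(0.04), np.float64(6.28)]
[np.float64(0.0356), np.float64(-0.0283), np.float64(0.0028)] [np.float64(-0.04), np.float64(0.04), np.float64(6.28)]
```

Scraper stands as before (same rectangle, top at the right height). On to the cover.

Request:
carry_out(commands=[{"dp": [0.0453, 0.0043, 0.0027], "rotation": [0, 0, 6.3]}, {"dp": [0.0455, -0.0007, 0.0027], "rotation": [0, 0, 6.3]}, {"dp": [0.045, -0.0057, 0.0027], "rotation": [0, 0, 6.3]}, {"dp": [0.0442, -0.0106, 0.0027], "rotation": [0, 0, 6.3]}, {"dp": [0.0428, -0.0153, 0.0027], "rotation": [0, 0, 6.3]}, {"dp": [0.041, -0.02, 0.0027], "rotation": [0, 0, 6.3]}, {"dp": [0.0384, -0.0243, 0.0027], "rotation": [0, 0, 6.3]}, {"dp": [0.0356, -0.0283, 0.0027], "rotation": [0, 0, 6.3]}])

```text
t: 16.75
eef_pos: [0.5577, -0.023, 0.2143]
ee_rot: [-3.142, 0.0, -2.119]
force: [1.0, 1.1, 0.9]
width: 0.0875
gripper_force: 0.0
```

```bash
python3 -c "
from h import *
plan(.5343,-.2743,.15,-172.2,8)
"
```

```text
from [ 0.5577 -0.023   0.2143] [-1.8000e+02  1.0000e-02 -1.2142e+02] F [1.  1.1 0.9] w 0.0875
[np.float64(0.0283), np.float64(-0.0139), np.float64(0.008)] [np.float64(0.0), np.float64(0.0), np.float64(6.35)]
[np.float64(0.0266), np.float64(-0.0169), np.float64(0.008)] [np.float64(0.0), np.float64(0.0), np.float64(6.35)]
[np.float64(0.0246), np.float64(-0.0198), np.float64(0.008)] [np.float64(0.0), np.float64(0.0), np.float64(6.35)]
[np.float64(0.0223), np.float64(-0.0224), np.float64(0.008)] [np.float64(0.0), np.float64(0.0), np.float64(6.35)]
[np.float64(0.0196), np.float64(-0.0247), np.float64(0.008)] [np.float64(0.0), np.float64(0.0), np.float64(6.35)]
[np.float64(0.0168), np.float64(-0.0267), np.float64(0.008)] [np.float64(0.0), np.float64(0.0), np.float64(6.35)]
[np.float64(0.0137), np.float64(-0.0284), np.float64(0.008)] [np.float64(0.0), np.float64(0.0), np.float64(6.35)]
[np.float64(0.0105), np.float64(-0.0297), np.float64(0.008)] [np.float64(0.0), np.float64(0.0), np.float64(6.35)]
```

Request:
carry_out(commands=[{"dp": [0.0283, -0.0139, 0.008], "rotation": [0, 0, 6.35]}, {"dp": [0.0266, -0.0169, 0.008], "rotation": [0, 0, 6.35]}, {"dp": [0.0246, -0.0198, 0.008], "rotation": [0, 0, 6.35]}, {"dp": [0.0223, -0.0224, 0.008], "rotation": [0, 0, 6.35]}, {"dp": [0.0196, -0.0247, 0.008], "rotation": [0, 0, 6.35]}, {"dp": [0.0168, -0.0267, 0.008], "rotation": [0, 0, 6.35]}, {"dp": [0.0137, -0.0284, 0.008], "rotation": [0, 0, 6.35]}, {"dp": [0.0105, -0.0297, 0.008], "rotation": [0, 0, 6.35]}])

```text
t: 17.75
eef_pos: [0.5349, -0.2739, 0.15]
ee_rot: [3.142, -0.0, -3.006]
force: [-1.0, 0.2, -0.3]
width: 0.0877
gripper_force: 0.0
```

Request:
carry_out(commands=[{"dp": [0, 0, 0.03], "rotation": [0, 0, 0]}, {"dp": [0, 0, 0.03], "rotation": [0, 0, 0]}, {"dp": [0, 0, 0.03], "rotation": [0, 0, 0]}, {"dp": [0, 0, 0], "rotation": [0, 0, 0]}, {"dp": [0, 0, 0], "rotation": [0, 0, 0]}])

```text
t: 18.38
eef_pos: [0.5358, -0.2731, 0.0614]
ee_rot: [-3.141, 0.001, -3.002]
force: [-0.1, 0.3, 0.1]
width: 0.0879
gripper_force: 0.0
```

```bash
python3 -c "
from h import *
plan(.5343,-.2743,.0365,-172.2,1)
"
```

```text
from [ 0.5358 -0.2731  0.0614] [-1.7997e+02  4.0000e-02 -1.7199e+02] F [-0.1  0.3  0.1] w 0.0879
[np.float64(0.0017), np.float64(-0.001), np.float64(0.0249)] [np.float64(-0.03), np.float64(0.04), np.float64(0.21)]
```

Request:
carry_out(commands=[{"dp": [0.0015, -0.001, 0.01], "rotation": [0, 0, 0.2]}, {"dp": [0, 0, 0.01], "rotation": [0, 0, 0]}, {"dp": [0, 0, 0.005], "rotation": [0, 0, 0]}, {"dp": [0, 0, 0], "rotation": [0, 0, 0]}, {"dp": [0, 0, 0], "rotation": [0, 0, 0]}])

```text
t: 19.0
eef_pos: [0.534, -0.2741, 0.0356]
ee_rot: [-3.141, 0.0, -3.006]
force: [-0.5, 0.6, 0.5]
width: 0.0875
gripper_force: 0.0
```

Request:
carry_out(commands=[{"dp": [0, 0, 0], "rotation": [0, 0, 0]}, {"dp": [0, 0, 0], "rotation": [0, 0, 0]}, {"dp": [0, 0, 0], "rotation": [0, 0, 0]}, {"dp": [0, 0, 0], "rotation": [0, 0, 0]}, {"dp": [0, 0, 0], "rotation": [0, 0, 0]}, {"dp": [0, 0, 0], "rotation": [0, 0, 0]}, {"dp": [0, 0, 0], "rotation": [0, 0, 0]}, {"dp": [0, 0, 0], "rotation": [0, 0, 0]}], grip=0.0, force=45)

```text
t: 20.0
eef_pos: [0.5339, -0.2741, 0.0355]
ee_rot: [-3.142, 0.0, -3.006]
force: [-0.3, -0.6, -0.2]
width: 0.0157
gripper_force: 45.0
```

Request:
carry_out(commands=[{"dp": [0, 0, 0], "rotation": [0, 0, 0]}, {"dp": [0, 0, 0], "rotation": [0, 0, 0]}, {"dp": [0, 0, 0], "rotation": [0, 0, 0]}])

```text
t: 20.38
eef_pos: [0.5338, -0.2741, 0.0354]
ee_rot: [3.142, -0.0, -3.006]
force: [0.5, -0.9, 0.6]
width: 0.0157
gripper_force: 45.0
```

Request:
carry_out(commands=[{"dp": [0, 0, -0.02], "rotation": [0, 0, 0]}, {"dp": [0, 0, -0.04], "rotation": [0, 0, 0]}, {"dp": [0, 0, -0.04], "rotation": [0, 0, 0]}, {"dp": [0, 0, -0.02], "rotation": [0, 0, 0]}, {"dp": [0, 0, 0], "rotation": [0, 0, 0]}])

```text
t: 21.0
eef_pos: [0.5347, -0.2742, 0.1572]
ee_rot: [-3.141, 0.003, -3.006]
force: [-1.1, 0.3, -1.1]
width: 0.0157
gripper_force: 45.0
```

```bash
python3 -c "
from h import *
plan(.5495,.0042,.13,-168.7,8)
"
```

```text
from [ 0.5347 -0.2742  0.1572] [-179.94    0.19 -172.21] F [-1.1  0.3 -1.1] w 0.0157
[np.float64(-0.0065), np.float64(0.0342), np.float64(0.0034)] [np.float64(-0.01), np.float64(0.02), np.float64(-0.44)]
[np.float64(-0.0068), np.float64(0.0342), np.float64(0.0034)] [np.float64(-0.01), np.float64(0.02), np.float64(-0.44)]
[np.float64(-0.0071), np.float64(0.0341), np.float64(0.0034)] [np.float64(-0.01), np.float64(0.02), np.float64(-0.44)]
[np.float64(-0.0073), np.float64(0.0341), np.float64(0.0034)] [np.float64(-0.01), np.float64(0.02), np.float64(-0.44)]
[np.float64(-0.0076), np.float64(0.034), np.float64(0.0034)] [np.float64(-0.01), np.float64(0.02), np.float64(-0.44)]
[np.float64(-0.0078), np.float64(0.034), np.float64(0.0034)] [np.float64(-0.01), np.float64(0.02), np.float64(-0.44)]
[np.float64(-0.0081), np.float64(0.0339), np.float64(0.0034)] [np.float64(-0.01), np.float64(0.02), np.float64(-0.44)]
[np.float64(-0.0084), np.float64(0.0338), np.float64(0.0034)] [np.float64(-0.01), np.float64(0.02), np.float64(-0.44)]
```

Request:
carry_out(commands=[{"dp": [-0.0065, 0.034, 0.003], "rotation": [0, 0, -0.44]}, {"dp": [-0.0068, 0.034, 0.003], "rotation": [0, 0, -0.44]}, {"dp": [-0.007, 0.034, 0.003], "rotation": [0, 0, -0.44]}, {"dp": [-0.0073, 0.034, 0.003], "rotation": [0, 0, -0.44]}, {"dp": [-0.0076, 0.034, 0.003], "rotation": [0, 0, -0.44]}, {"dp": [-0.0078, 0.034, 0.003], "rotation": [0, 0, -0.44]}, {"dp": [-0.008, 0.034, 0.003], "rotation": [0, 0, -0.44]}, {"dp": [-0.0084, 0.034, 0.003], "rotation": [0, 0, -0.44]}])

```text
t: 22.0
eef_pos: [0.5475, 0.005, 0.13]
ee_rot: [-3.142, -0.002, -2.944]
force: [1.4, 0.1, -0.9]
width: 0.0155
gripper_force: 45.0
```

Request:
carry_out(commands=[{"dp": [0, 0, 0], "rotation": [0, 0, 0]}, {"dp": [0, 0, 0], "rotation": [0, 0, 0]}, {"dp": [0, 0, 0], "rotation": [0, 0, 0]}])

```text
t: 22.38
eef_pos: [0.548, 0.0033, 0.131]
ee_rot: [-3.142, -0.001, -2.945]
force: [-0.3, 0.4, -0.3]
width: 0.0157
gripper_force: 45.0
```

```bash
python3 -c "
from h import *
plan(.5495,.0042,.0955,-168.7,1)
im,W=grab('scene','s4.png')
cv2.imwrite('pics/s4c.png',cv2.resize(im[140:290,190:370,::-1],None,fx=4,fy=4,interpolation=cv2.INTER_CUBIC))
im,W=grab('top','t4.png')
"
```

```text
from [0.548  0.0033 0.131 ] [-1.8000e+02 -5.0000e-02 -1.6874e+02] F [-0.3  0.4 -0.3] w 0.0157
[np.float64(-0.0017), np.float64(0.0006), np.float64(0.0355)] [np.float64(-0.0), np.float64(-0.05), np.float64(-0.04)]
```

View pics/s4c.png

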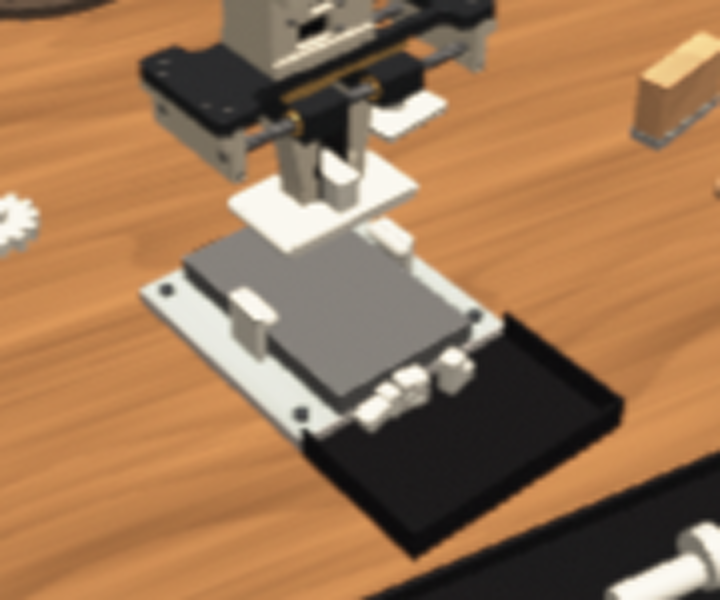

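The crop shows the cover level in the gripper at (325,205), square to the panel and centred between the arms. The scraper stands at (675,90) and the offcuts are in the tray. I correct 1.5 mm and go down.

Request:
carry_out(commands=[{"dp": [-0.0015, 0.0007, 0.01], "rotation": [0, 0, 0]}, {"dp": [0, 0, 0.015], "rotation": [0, 0, 0]}, {"dp": [0, 0, 0.015], "rotation": [0, 0, 0]}, {"dp": [0, 0, 0.006], "rotation": [0, 0, 0]}, {"dp": [0, 0, 0], "rotation": [0, 0, 0]}, {"dp": [0, 0, 0], "rotation": [0, 0, 0]}])

```text
t: 23.22
eef_pos: [0.55, 0.0051, 0.0857]
ee_rot: [-3.142, 0.0, -2.944]
force: [-0.2, -0.6, -0.1]
width: 0.0156
gripper_force: 45.0
```

```bash
python3 -c "
from h import *
plan(.5495,.0042,.0655,-168.7,1)
im,W=grab('scene','s5.png')
cv2.imwrite('pics/s5c.png',cv2.resize(im[150:270,200:340,::-1],None,fx=5,fy=5,interpolation=cv2.INTER_CUBIC))
"
```

```text
from [0.55   0.0051 0.0857] [-1.8000e+02  3.0000e-02 -1.6868e+02] F [-0.2 -0.6 -0.1] w 0.0156
[np.float64(0.0007), np.float64(-0.0008), np.float64(0.0202)] [np.float64(-0.0), np.float64(0.03), np.float64(0.02)]
```

View pics/s5c.png

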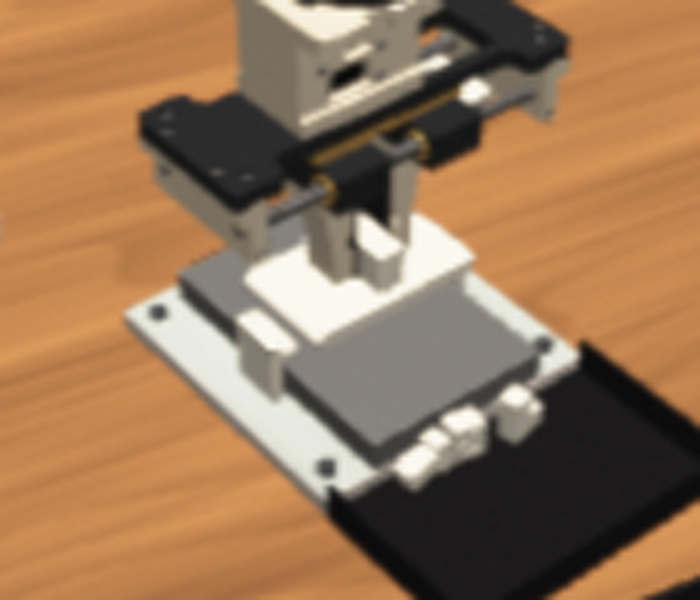

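The cover sits level above and between the snap arms (left arm at (262,350), right hidden behind (470,290)). Now I press straight down in small steps.

Request:
carry_out(commands=[{"dp": [0.0005, -0.0007, 0.002], "rotation": [0, 0, 0]}, {"dp": [0, 0, 0.002], "rotation": [0, 0, 0]}, {"dp": [0, 0, 0.002], "rotation": [0, 0, 0]}, {"dp": [0, 0, 0.002], "rotation": [0, 0, 0]}, {"dp": [0, 0, 0], "rotation": [0, 0, 0]}])

```text
t: 23.9
eef_pos: [0.5508, 0.0038, 0.0789]
ee_rot: [-3.141, 0.003, -2.943]
force: [0.9, -4.4, 7.9]
width: 0.0157
gripper_force: 45.0
```

Request:
carry_out(commands=[{"dp": [0, 0, 0.002], "rotation": [0, 0, 0]}, {"dp": [0, 0, 0.002], "rotation": [0, 0, 0]}, {"dp": [0, 0, 0.002], "rotation": [0, 0, 0]}, {"dp": [0, 0, 0], "rotation": [0, 0, 0]}])

```text
t: 24.4
eef_pos: [0.5514, 0.0039, 0.0729]
ee_rot: [-3.141, 0.004, -2.943]
force: [3.6, -4.4, 4.8]
width: 0.0157
gripper_force: 45.0
```

Request:
carry_out(commands=[{"dp": [0.0005, -0.0005, 0.002], "rotation": [0, 0, 0]}, {"dp": [0.0005, -0.0005, 0.002], "rotation": [0, 0, 0]}, {"dp": [0, 0, 0.002], "rotation": [0, 0, 0]}, {"dp": [0, 0, 0], "rotation": [0, 0, 0]}, {"dp": [0, 0, 0], "rotation": [0, 0, 0]}])

```text
t: 25.02
eef_pos: [0.5478, 0.0027, 0.0654]
ee_rot: [-3.141, -0.002, -2.944]
force: [-2.3, -2.7, 5.9]
width: 0.0154
gripper_force: 45.0
```

Request:
carry_out(commands=[{"dp": [0, 0, 0.001], "rotation": [0, 0, 0]}, {"dp": [0, 0, 0.001], "rotation": [0, 0, 0]}, {"dp": [0, 0, 0], "rotation": [0, 0, 0]}, {"dp": [0, 0, 0], "rotation": [0, 0, 0]}])

```text
t: 25.52
eef_pos: [0.5478, 0.0027, 0.0654]
ee_rot: [-3.141, -0.001, -2.944]
force: [-8.8, -1.5, 26.1]
width: 0.0154
gripper_force: 45.0
```

Request:
carry_out(commands=[{"dp": [0, 0, -0.0008], "rotation": [0, 0, 0]}, {"dp": [0, 0, 0], "rotation": [0, 0, 0]}, {"dp": [0, 0, 0], "rotation": [0, 0, 0]}, {"dp": [0, 0, 0], "rotation": [0, 0, 0]}, {"dp": [0, 0, 0], "rotation": [0, 0, 0]}, {"dp": [0, 0, 0], "rotation": [0, 0, 0]}, {"dp": [0, 0, 0], "rotation": [0, 0, 0]}, {"dp": [0, 0, 0], "rotation": [0, 0, 0]}])

```text
t: 26.52
eef_pos: [0.5478, 0.0027, 0.0654]
ee_rot: [-3.141, -0.001, -2.944]
force: [-6.5, -1.9, 17.4]
width: 0.0157
gripper_force: 45.0
```

```bash
python3 -c "
from h import *
im,W=grab('scene','s6.png')
cv2.imwrite('pics/s6c.png',cv2.resize(im[130:290,190:390,::-1],None,fx=3.8,fy=3.7,interpolation=cv2.INTER_CUBIC))
m=(im.min(2)>150)&(W[...,2]<.045)&(W[...,2]>.034)&(abs(W[...,0]-.55)<.06)&(abs(W[...,1])<.045)
p=W[m];print(m.sum(),np.median(p,0)); A=np.c_[p[:,:2]-p[:,:2].mean(0),np.ones(len(p))]; print(np.linalg.lstsq(A,p[:,2],rcond=None)[0])
s=readout.get_state();print(s['force'],s['eef_pos'],s['t'])
"
```

```text
346 [ 0.56292383 -0.01783751  0.03671857]
[ 0.00279571 -0.00342774  0.03695534]
[-5.40647431 -1.59831638 17.02527458] [0.54774709 0.00270747 0.06539795] 26.575
```

View pics/s6c.png

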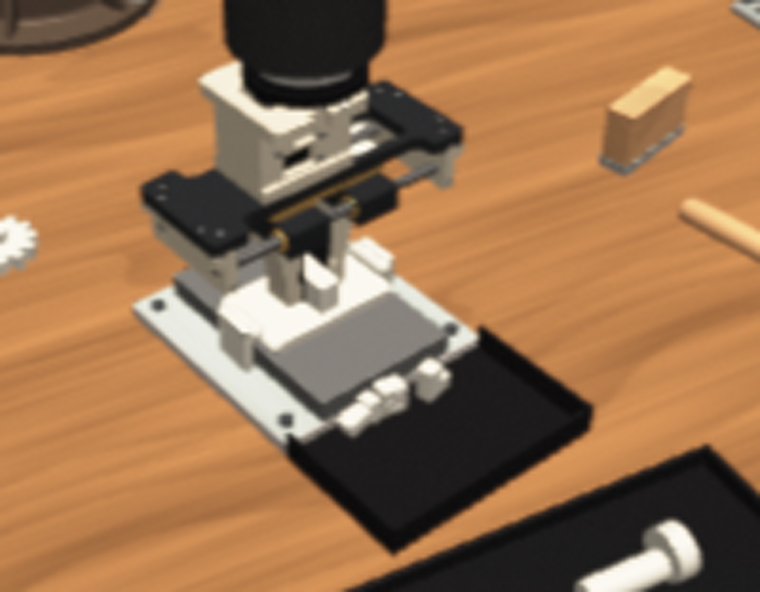

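The cover lies flat between the snap arms at (310,300), with its top 37 mm up (38 expected) and no tilt, and the push reads 17 N. The offcuts are in the tray and the scraper stands at (645,120). I hand it in.

```bash
python3 -c "
from h import *
print(arm.job_done())"
```

```text
the job is handed in; nothing more can be done
None
```

The job is handed in: the three offcuts are in the catch tray, the scraper stands upright on the bench clear of the jig, and the cover is snapped in flat, still held and pressed down at about 17 N.

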